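# Push a jammed battery pack out of its bay through the knock-out hole

### The job

A battery pack is jammed behind the spring catch in the sloping bay of the service cradle. Take the red screwdriver, push the pack out from behind through the round hole in the upper end of the bay so that it slides down onto the ramp, and lay the screwdriver down flat on the bare bench. Then put the pack into the open grey tray, and do not knock over or shove the white bottle or the jar beside the work.

Things in the scene. Friction and masses are not known exactly. Their poses are not given: they have to be found in the camera images.
- cradle: Service cradle fixed to the bench: bare steel base 140 x 210 mm (x, y), sloping grey square tube (the bay, 52 x 48 mm outside, 76 mm long, its floor running on 60 mm past the mouth as a chute; top 159 mm above the bench), catch ramp below. Origin on the bench under the bay's middle, z up. The bay's axis is 40 degrees from level: the pack is pushed along local (0, -0.766, -0.643), from the hole at the upper (+y) end to the mouth.
- hole (a point): Centre of the round knock-out hole, 20 mm wide, in the outer face of the bay's upper end wall (6 mm thick). Axes are the cradle's; the hole runs along the bay's axis, so a straight tool in it points 40 degrees below level. The pack's rear face starts about 6 mm inside this point and must be pushed to about 76 to 83 mm inside it; there the pack slips out and slides down by itself.
- mouth (a point): Centre of the bay's open lower mouth; axes of the cradle. Just inside, on the -x side, a spring-loaded steel ball holds the pack; a push of about 5 to 12 N overcomes it, and then the ball rubs on the pack's side until the pack is out. Bay and ramp are smooth (friction about 0.2).
- ramp_mid (a point): Point on the ramp's surface near which the freed pack comes to rest (its centre within a few cm). Axes of the cradle. The ramp is 140 mm wide, slopes 15 degrees down to -y, ends in a stop 14 mm high 30 mm further on in -y, and has rims 10 mm high at x = +-68 mm.
- pack_center (a point): Centre of the battery pack: black box 40 x 60 x 36 mm (x, y, z), 0.1 to 0.2 kg, brass contacts on its -y end, which leads on the way out. Its z is 36 mm high; on the ramp it normally lies on its -z face.
- driver_handle (a point): Centre of the handle of the red screwdriver, which lies on the bench: the handle is 26 mm wide and high and 85 mm long, along local y. The steel shank, 6 mm thick, runs along the same axis towards -y; its tip is 135 mm from this point, and 90 mm of shank stand free before the handle. z up, 13 mm above the bench when it lies.
- tray: Open grey tray, fixed, 120 x 140 mm (x, y) with walls 24 mm high and 3 mm thick. Origin at the centre of its underside; the floor is 3 mm thick.
- bottle_center (a point): Centre of a standing white bottle with red cap, 52 mm wide, 114 mm high; bystander.
- jar_center (a point): Centre of a standing clear jar with red lid, 52 mm wide, 56 mm high; bystander.
There are look-alikes about, which are no part of the job. Of the things shaped like the tray, the grey one is meant.

How it is judged (in metres and radians):
On the way, in this order (a step that is already met when the one before it is completed fails the run):
1. the screwdriver's push has moved the pack at least 12 mm down the bay (distance of pack_center from where it was at the start of the episode above 0.012 m and distance between pack_center and hole below 0.1 m and contact force between driver and pack above 0.3 N), for 0.04 s.
2. the pack has left the bay and lies on the ramp (y of pack_center in the frame of cradle below -0.075 m and distance between pack_center and ramp_mid below 0.06 m and linear speed of pack below 0.05 m/s), for 0.1 s.
At the end, for the whole second after the job is handed in: The pack rests inside the tray (centre within 50 mm by 60 mm of the tray's centre and less than 36 mm above the bench), and the screwdriver lies flat on the bare bench (handle centre lower than 16 mm, level within 5 degrees); both at rest (x of pack_center in the frame of tray between -0.05 and 0.05 m and y of pack_center in the frame of tray between -0.06 and 0.06 m and height (world z) of pack_center below 0.036 m and contact force between pack and tray above 0.2 N and linear speed of each of pack, driver below 0.02 m/s and height (world z) of driver_handle below 0.016 m and angle between driver_handle's own y axis and vertical between 1.48 and 1.66 rad); the robot touches nothing.
It fails at once if the bottle is moved more than 30 mm (distance of bottle_center from where it was at the start of the episode above 0.03 m).
It fails at once if the jar is moved more than 30 mm (distance of jar_center from where it was at the start of the episode above 0.03 m).
It also fails if it takes over 72 s, if anything falls off the work surface, if the arm or the gripper's body presses on something with over 40 N, if the wrist force passes 120 N, or if a joint passes its speed limit or range.

### The arm

A 6-joint arm with a two-finger parallel gripper is mounted at the origin on a cart in front of the work surface, level with it; the furniture and walls round the work are solid. World frame = base frame: x ahead of the robot, y to its left, z up, the work surface at z = 0. Lengths are in mm, angles in rad, forces in N, time in s.
With the tool pointing down it reaches from about 275 to 825 mm from the base axis. Payload 5.2 kg.
Tool frame: the origin (TCP) lies at the very end of the fingers, on their centre line; the grasp point (between the pads) lies 19 mm behind it; z points along the fingers, y is the line along which they close (so a half turn about z gives the same grasp; the last joint's range is limited). The gripper opens to 93 mm and grips with 3 to 60 N. Pads are 15 mm wide; open, the fingers measure 128 mm over their backs; the gripper's body (75 mm by 188 mm) begins 65 mm behind the grasp point.
Start: joints at [1.144, 0.259, 1.535, -0, 1.348, -0.203], TCP at [122.042, 536.293, 218.653] pointing down, gripper open.
Joint ranges: [-3.14, 3.14], [-0.91, 2.08], [0.19, 2.58], [-1.22, 4.36], [0.22, 2.71], [-3.12, 3.12]. Speed limits (rad/s): [2.57, 2.57, 3.14, 3.14, 3.14, 3.14].

### API

Orientations are given as [roll, pitch, yaw] about the fixed x, y, z axes, in that order (R = Rz(yaw) Ry(pitch) Rx(roll)).
In Python, from bench import robot gives the robot as it stands. The module is installed in compiled form; this text tells all that it offers. Calls block until the motion is done:
- robot.move_ptp(position, orientation): joint-space move of the TCP to a pose.
- robot.move_linear(position, ori=None, speed=150, f_stop=None): straight line of the TCP; ori=None keeps the orientation; speed is the mean speed in mm/s. With f_stop (N) it stops when the force on the tool has changed by that much, and returns True; else False.
- robot.move_j(angles): joint-space move.
- robot.move_gripper(opening): opening from 0.0 (shut) to 1.0 (fully open); the grip force is fixed at half the most; returns when the fingers have stopped.
- robot.sleep(seconds).
- robot.inverse_kinematics(position, orientation): joint angles nearest the present ones, or None.
- robot.get_image(name): name is "scene" or "top"; returns a dict with "img" (480x640x3 uint8, blue, green, red), "fovy" (degrees; the focal length in pixels is half the picture's height over the tangent of half this angle, whatever the lens; pixels are square), "cx", "cy" (the principal point, pixels), "eye" and "orientation" of the camera in the world. Camera axes: x right, y down, z forward; pixel columns grow to the right and rows downward; lengths in mm; the calibration is good to about 2 mm. A picture is of the moment at which its call begins. There is no depth.
A pose or a line that the arm cannot do raises robot.MotionError and nothing moves.
- robot.hand_in(): hands the job in; it is judged then, once.
Readings, each from a call of its own:
- robot.current_t(): time.
- robot.current_qpos(): joint angles.
- robot.current_joint_vel(): joint speeds.
- robot.current_joint_efforts(): joint torques, N m.
- robot.current_tcp_pos(): TCP position.
- robot.current_eef_rot(): TCP orientation.
- robot.current_contact_force(): force on the tool from outside, world axes, zero at the start.
- robot.current_ft_torque(): the same for the moment, N m.
- robot.current_gripper_width(): opening from 0.0 (shut) to 1.0 (fully open).
- robot.current_finger_force(): force on a finger pad.
Only numpy, scipy, OpenCV 4.12 (cv2) and the standard library are available. Lean on these libraries where they do the work, as an engineer would, in place of code of your own. Each camera call takes 0.05 s, during which the arm holds its last target. There are 200 camera calls.

## Working session

There is one attempt and no reset: what is moved stays moved. The work goes in short steps, each a Python script; the robot and the scene stay as the last script left them, time stands still between calls to the robot, and variables do not carry over. Pictures are saved under pics/ and viewed, at most 10 in all, crops included, and the job is handed in when it is done.

```bash
mkdir -p pics
cat > h.py <<'E'
import numpy as np, cv2
from scipy.spatial.transform import Rotation as R
from bench import robot
def cam(n):
    d=robot.get_image(n); return d
def rot(o):
    o=np.array(o); return o if o.shape==(3,3) else (R.from_euler('xyz',o).as_matrix() if o.size==3 else R.from_quat(o).as_matrix())
def ray(d,u,v):
    f=240/np.tan(np.radians(d['fovy'])/2)
    r=rot(d['orientation'])@np.array([(u-d['cx'])/f,(v-d['cy'])/f,1]); return np.array(d['eye']),r
def onz(d,u,v,z):
    e,r=ray(d,u,v); return e+r*(z-e[2])/r[2]
def proj(d,p):
    f=240/np.tan(np.radians(d['fovy'])/2)
    c=rot(d['orientation']).T@(np.array(p)-np.array(d['eye'])); return c[:2]/c[2]*f+[d['cx'],d['cy']]
E
python3 - <<'E'
from h import *
import pickle
for n in('scene','top'):
    d=cam(n); cv2.imwrite(f'pics/{n}0.png',d['img']); pickle.dump(d,open(n+'0.pkl','wb'))
    print({k:v for k,v in d.items() if k!='img'})
E
```

```text
{'fovy': 49.16223864430796, 'cx': 319.0397080217008, 'cy': 242.03588713373063, 'eye': array([1278.07613645,  917.29456657,  756.81183823]), 'orientation': array([-2.07934533e+00, -6.44028431e-04,  2.53274332e+00])}
{'fovy': 55.95345816754341, 'cx': 317.4772010206999, 'cy': 238.3300908323898, 'eye': array([ 520.73242687,  -44.72830462, 1469.83930494]), 'orientation': array([-3.09949599, -0.00661285, -1.58902967])}
```

View pics/scene0.png

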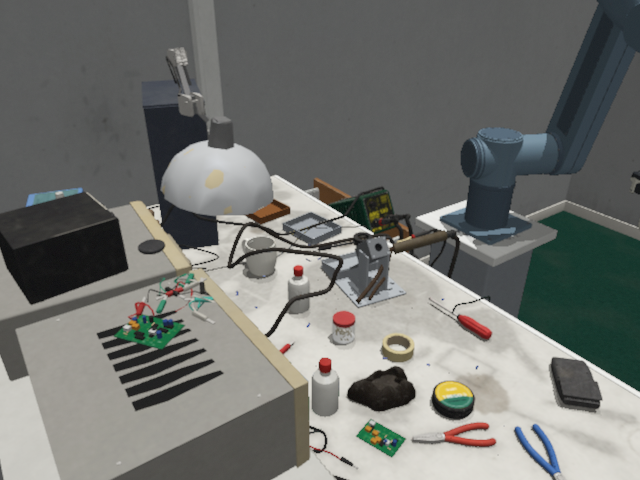

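View pics/top0.png

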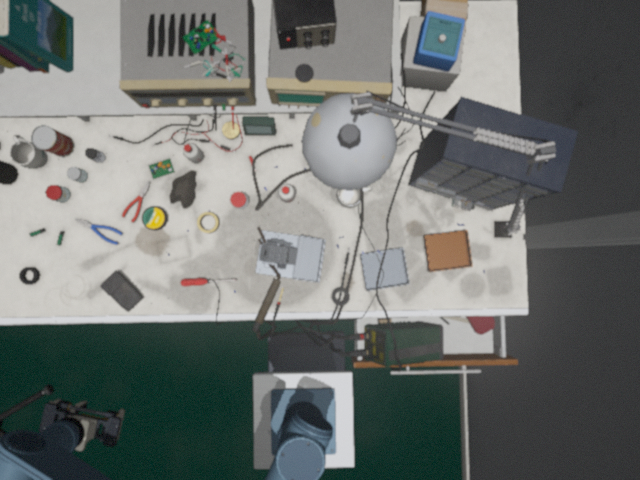

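The scene view shows the red-handled screwdriver at (474,327), the cradle at (372,270) and the grey tray at (312,229). The brown look-alike tray is at (268,211). In the top view these are the driver at (195,282), cradle at (290,257), grey tray at (385,268) and brown tray at (447,251). Next to the work are the bottle at (288,192) and the jar at (240,200). I'll enlarge both views to confirm.

Run:
```python
from h import *
import pickle
s=pickle.load(open('scene0.pkl','rb'));t=pickle.load(open('top0.pkl','rb'))
a=cv2.resize(t['img'][170:320,160:420],None,fx=3,fy=3,interpolation=cv2.INTER_CUBIC)
b=cv2.resize(s['img'][200:350,290:500],None,fx=3.8,fy=3.8,interpolation=cv2.INTER_CUBIC)
cv2.imwrite('pics/c1.png',a);cv2.imwrite('pics/c2.png',b)
for d,n,u,v,z in[(t,'drv',195,282,13),(t,'cradle',290,257,0),(t,'tray',385,268,24),(t,'bottle',288,192,114),(t,'jar',240,200,56),(s,'drv',474,327,13),(s,'tray',312,229,24)]:
    print(n,onz(d,u,v,z).round())
```

```text
drv [449. 340.  13.]
cradle [523.  35.   0.]
tray [ 483. -270.   24.]
bottle [719.  32. 114.]
jar [705. 186.  56.]
drv [453. 346.  13.]
tray [ 497. -239.   24.]
```

View pics/c1.png

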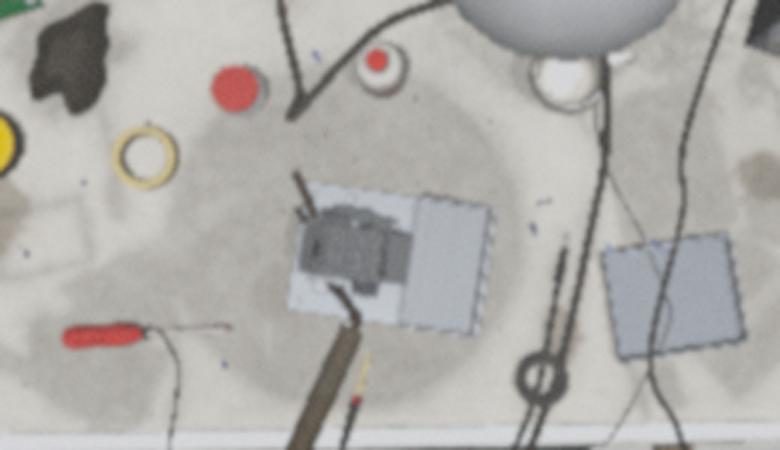

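View pics/c2.png

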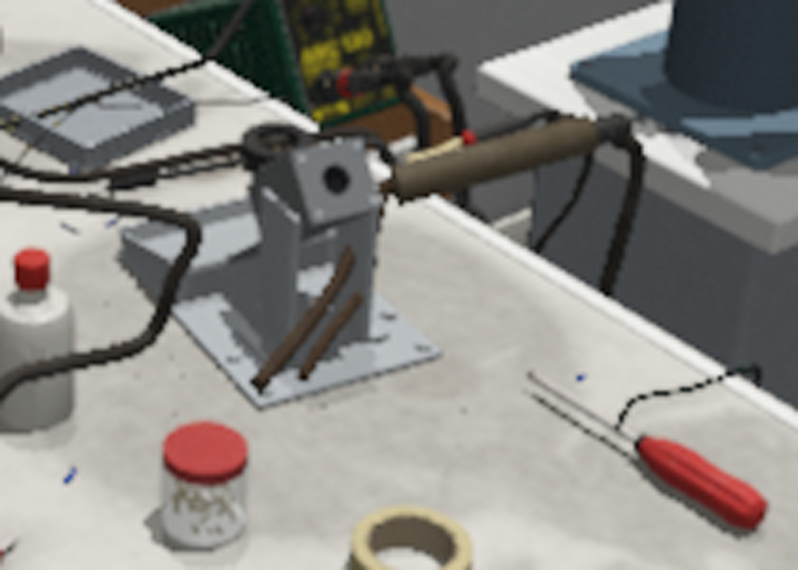

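The crops confirm the targets: red screwdriver with its shank towards -y, grey tray, and the knock-out hole at scene (378,247). A brown iron handle and some cables hang close to the cradle, so I'll triangulate those too while measuring.

```bash
cat >> h.py <<'E'
def tri(a,ua,b,ub):
    e1,r1=ray(a,*ua);e2,r2=ray(b,*ub); r1/=np.linalg.norm(r1);r2/=np.linalg.norm(r2)
    k=np.linalg.lstsq(np.c_[r1,-r2],e2-e1,rcond=None)[0]; p,q=e1+k[0]*r1,e2+k[1]*r2
    return (p+q)/2,np.linalg.norm(p-q)
def red(d,box):
    u0,v0,u1,v1=box; h=cv2.cvtColor(d['img'],cv2.COLOR_BGR2HSV)
    m=((h[...,0]<9)|(h[...,0]>171))&(h[...,1]>130)&(h[...,2]>60); k=np.zeros_like(m);k[v0:v1,u0:u1]=1
    return np.argwhere(m&k)[:,::-1].astype(float)
def ends(p):
    c=p.mean(0);w=np.linalg.svd(p-c,full_matrices=False)[2][0];s=(p-c)@w
    return c,c+w*(s.min()-.5),c+w*(s.max()+.5)
E
python3 - <<'E'
from h import *
import pickle
s=pickle.load(open('scene0.pkl','rb'));t=pickle.load(open('top0.pkl','rb'))
T=lambda x,y:(160+x/3,170+y/3); S=lambda x,y:(290+x/3.8,200+y/3.8)
for n,d,b in(('s',s,(440,300,500,345)),('t',t,(175,270,215,295))):
    p=red(d,b);print('driver',n,len(p),[onz(d,*q,13).round(1) for q in ends(p)])
print('shank tip',onz(t,*T(232,327),13).round(),onz(s,*S(530,374),13).round(), onz(s,*S(530,392),0).round())
print('hole tri',tri(s,S(336,179),t,T(318,245)),'plane',onz(s,*S(336,179),140.6).round(1),onz(t,*T(318,245),140.6).round(1))
for q in[(310,180),(493,205),(475,333),(290,308)]:print('base top',onz(t,*T(*q),5).round(1))
for q in[(262,407),(440,352)]:print('base sc',onz(s,*S(*q),5).round(1))
for q in[(602,250),(728,233),(745,340),(620,360)]:print('tray top',onz(t,*T(*q),24).round(1))
# tray in scene: grey contour
for q in[(82,47),(193,105)]:print('tray sc',onz(s,*S(*q),24).round(1))
print('iron',tri(s,S(398,185),t,T(352,330)),tri(s,S(600,130),t,T(297,440)))
print('rods',tri(s,S(348,250),t,T(297,172)))
print('bottlecap',tri(s,S(32,262),t,T(377,61)),'jarlid',tri(s,S(205,450),t,T(237,88)))
# cable over tray: epipolar
c=np.array([(735,0),(683,140),(683,210),(652,350),(685,440)],float)
for q in[(205,62),(120,92),(40,115)]:
    for z in range(0,400,40): 
        u,v=proj(t,onz(s,*S(*q),z)); print(q,z,((u-160)*3).round(),((v-170)*3).round(),end=' | ')
    print()
E
```

```text
driver s 339 [array([450. , 345.5,  13. ]), array([451.9, 296.1,  13. ]), array([448.4, 387.5,  13. ])]
driver t 118 [array([450.1, 344.3,  13. ]), array([451.9, 303. ,  13. ]), array([448.3, 383.6,  13. ])]
shank tip [456. 204.  13.] [455. 209.  13.] [455. 211.   0.]
hole tri (array([537.8774194 , 100.17632368, 133.32188215]), np.float64(5.999080551511706)) plane [544.1 111.4 140.6] [540.   97.4 140.6]
base top [612.5 119.6   5. ]
base top [581.8 -77.8   5. ]
base top [444.2 -55.8   5. ]
base top [474.7 143.    5. ]
base sc [611.5 130.    5. ]
base sc [476.8 149.5   5. ]
tray top [ 530.9 -192.7   24. ]
tray top [ 546.6 -327.8   24. ]
tray top [ 432.4 -342.9   24. ]
tray top [ 413.7 -209.3   24. ]
tray sc [ 434.2 -333.9   24. ]
tray sc [ 420.9 -196.5   24. ]
iron (array([452.68981646,  70.80065413,  87.14608484]), np.float64(3.0481398196781004)) (array([340.48562051, 130.543029  , 120.38523955]), np.float64(21.150898843801144))
rods (array([592.71601074, 138.19575609, 120.60279285]), np.float64(55.773983384787556))
bottlecap (array([724.73936567,  39.3215077 , 107.19016113]), np.floa
[... 238 characters left out ...]
453.0 247.0 | (205, 62) 200 384.0 194.0 | (205, 62) 240 310.0 139.0 | (205, 62) 280 232.0 80.0 | (205, 62) 320 148.0 17.0 | (205, 62) 360 59.0 -51.0 | 
(120, 92) 0 688.0 343.0 | (120, 92) 40 633.0 304.0 | (120, 92) 80 575.0 262.0 | (120, 92) 120 514.0 218.0 | (120, 92) 160 448.0 172.0 | (120, 92) 200 380.0 123.0 | (120, 92) 240 306.0 70.0 | (120, 92) 280 228.0 14.0 | (120, 92) 320 145.0 -45.0 | (120, 92) 360 56.0 -109.0 | 
(40, 115) 0 690.0 272.0 | (40, 115) 40 635.0 235.0 | (40, 115) 80 577.0 195.0 | (40, 115) 120 515.0 154.0 | (40, 115) 160 450.0 110.0 | (40, 115) 200 381.0 63.0 | (40, 115) 240 308.0 13.0 | (40, 115) 280 230.0 -40.0 | (40, 115) 320 147.0 -96.0 | (40, 115) 360 58.0 -157.0 |
```

```bash
cat >> h.py <<'E'
def tool(d,flip=1):
    "tool rpy with shank direction d; closing axis level"
    d=np.array(d,float)/np.linalg.norm(d); c=np.cross([0,0,1],d); c/=np.linalg.norm(c)
    z=np.cross(d,c); z=-z if z[2]>0 else z; y=flip*c; M=np.c_[np.cross(y,z),y,z]
    return M,R.from_matrix(M).as_euler('xyz')
YAW=np.radians(-8.8)
RC=R.from_euler('z',YAW).as_matrix()
A=RC@[0,-.766,-.643]; A/=np.linalg.norm(A)
DD=np.array([.04,-1,0]); HND=np.array([450,343,13.]); TZ=3.0; OFF=13-TZ
def push_pose(H,depth,flip,L=135,dd=0):
    "TCP pose for the tip 'depth' inside H along A; L = grip to tip"
    M,o=tool(A,flip); return np.array(H)+A*(depth-L)+M[:,2]*OFF,o
E
python3 - <<'E'
from h import *
import pickle
s=pickle.load(open('scene0.pkl','rb'))
g=s['img'][240:256,371:387].astype(float).mean(2); w=np.clip(60-g,0,None); print(g.min(),g.max())
v,u=np.mgrid[240:256,371:387]; c=((u*w).sum()/w.sum(),(v*w).sum()/w.sum()); print(c,onz(s,*c,140.6),onz(s,*c,138))
H=(541.5,109,139.5)
for f in(1,-1):
    _,o=tool(DD,f); print(f,o.round(2))
    for n,p,oo in[('up',HND+[0,0,130],o),('g',[450,343,TZ],o),('pre',*push_pose(H,-40,f)),('in',*push_pose(H,85,f))]:
        q=robot.inverse_kinematics(list(p),list(oo)); print(n,np.round(p),None if q is None else np.round(q,2))
E
```

```text
16.666666666666668 152.33333333333334
(np.float64(377.9649404953362), np.float64(246.60083628176267)) [543.36966079 108.94218888 140.6       ] [540.26969302 105.53148488 138.        ]
1 [3.14 0.   1.61]
up [450. 343. 143.] [ 0.45  0.35  1.6  -0.    1.19  0.41]
g [450. 343.   3.] [ 0.45  0.52  1.74 -0.    0.88  0.41]
pre [563. 248. 244.] [-0.18  0.27  1.68  0.73  1.31 -0.27]
in [548. 153. 164.] [-0.37  0.34  1.8   0.72  1.27 -0.53]
-1 [-3.14  0.   -1.53]
up [450. 343. 143.] [ 0.45  0.35  1.6  -0.    1.19 -2.73]
g [450. 343.   3.] [ 0.45  0.52  1.74 -0.    0.88 -2.73]
pre [563. 248. 244.] [-0.18  0.27  1.68  0.73  1.31  2.87]
in [548. 153. 164.] [-0.37  0.34  1.8   0.72  1.27  2.61]
```

Run:
```python
from h import *
_,o=tool(DD); o=list(o)
robot.move_ptp([450,343,90],o)
robot.move_gripper(0.65)
print(robot.move_linear([450,343,TZ],speed=80,f_stop=8), robot.current_tcp_pos())
robot.move_gripper(0.0); print('w',robot.current_gripper_width()*93,robot.current_finger_force())
robot.move_linear([450,343,120])
H=np.array((542,107.5,139.5))
p,oo=push_pose(H,-60,1); robot.move_ptp(list(p),list(oo))
print(robot.current_t(),robot.current_gripper_width()*93,robot.current_contact_force())
import pickle
s=cam('scene');t=cam('top');pickle.dump((s,t),open('p1.pkl','wb'))
tip=H-60*A
print('pred tip',proj(s,tip),proj(t,tip),'hole',proj(s,H),proj(t,H))
a=cv2.resize(s['img'][180:300,330:470],None,fx=4,fy=4,interpolation=cv2.INTER_CUBIC)
b=cv2.resize(t['img'][215:295,195:335],None,fx=4,fy=4,interpolation=cv2.INTER_CUBIC)
b=cv2.copyMakeBorder(b,0,0,0,a.shape[1]-b.shape[1],cv2.BORDER_CONSTANT)
cv2.imwrite('pics/p1.png',cv2.resize(np.vstack([a,b]),None,fx=.74,fy=.74))
```

```text
False [450.44006989 343.21945573   3.54583736]
w 25.82537019301579 29.996500611305237
5.9333 25.64917066411816 [-0.46053406  1.08518679 -0.40480451]
pred tip [389.58321442 240.83213628] [245.11216819 248.70827294] hole [377.98382882 246.59407488] [262.60756955 251.06976703]
```

View pics/p1.png

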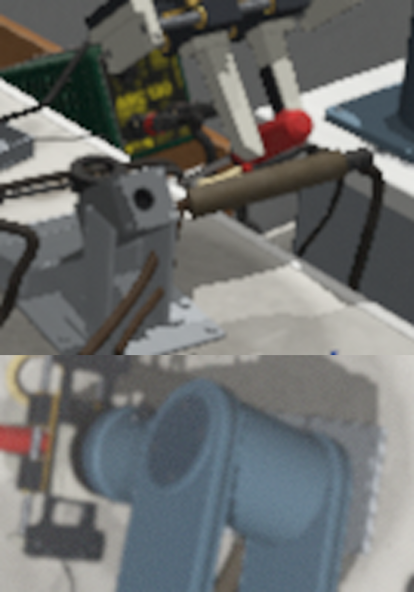

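The picture shows the red handle around full-image (426,224), with the shank pointing at the hole. The tip is near (390,243) but blends into the iron behind it. I'll enlarge that with the predicted points marked.

Run:
```python
from h import *
import pickle
s,t=pickle.load(open('p1.pkl','rb')); s0=pickle.load(open('scene0.pkl','rb'))
H=np.array((542,107.5,139.5))
f=8;u0,v0=368,205
def cr(i): return cv2.resize(i[v0:v0+55,u0:u0+80],None,fx=f,fy=f,interpolation=cv2.INTER_NEAREST)
a=cr(s['img']);
df=np.abs(s['img'].astype(int)-s0['img']).sum(2)
for k in(-60,-150,-195):
    p=proj(s,H+k*A);print(k,p); q=tuple(int(x) for x in (p+.5-[u0,v0])*f); cv2.circle(a,q,3,(255,0,255),1)
b=cr(np.repeat(np.clip(df,0,255).astype(np.uint8)[...,None],3,2))
cv2.imwrite('pics/p2.png',cv2.resize(np.vstack([a,b]),None,fx=.68,fy=.68))
```

```text
-60 [389.58321442 240.83213628]
-150 [409.12800386 231.1233568 ]
-195 [420.02671614 225.70947428]
```

View pics/p2.png

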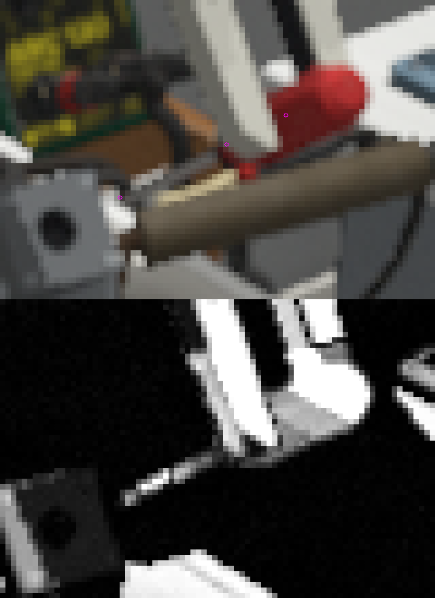

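The difference image shows the shank cleanly, with its tip at about (390.6,242) and its line running into the hole at (378,246.6). I'll fit that line to check the tilt.

```bash
cat >> h.py <<'E'
def shank(s,s0,H,dep):
    df=np.abs(s['img'].astype(int)-s0['img']).sum(2).astype(float)
    a=proj(s,H+dep*A);b=proj(s,H+(dep-85)*A);e=(b-a)/np.linalg.norm(b-a);n=np.array([-e[1],e[0]]);L=np.linalg.norm(b-a)
    out=[]
    for k in np.arange(-6,L-2,1):
        o=np.arange(-5,5.1,.5); q=a+e*k+o[:,None]*n
        v=cv2.remap(df.astype(np.float32),q[:,0].astype(np.float32)[None],q[:,1].astype(np.float32)[None],1)[0]
        w=np.clip(v-25,0,150); out.append((k,(w*o).sum()/w.sum() if w.sum()>100 else np.nan,w.sum()))
    return a,e,n,np.array(out)
E
python3 - <<'E'
from h import *
import pickle
s,t=pickle.load(open('p1.pkl','rb')); s0=pickle.load(open('scene0.pkl','rb'))
H=np.array((542,107.5,139.5))
a,e,n,o=shank(s,s0,H,-60); print(a,e,n);print(o.round(2).tolist())
E
```

```text
[389.58321442 240.83213628] [ 0.89559015 -0.44488007] [0.44488007 0.89559015]
[[-6.0, nan, 26.67], [-5.0, nan, 7.21], [-4.0, nan, 3.68], [-3.0, nan, 0.0], [-2.0, nan, 0.0], [-1.0, nan, 0.0], [0.0, nan, 74.25], [1.0, 1.01, 536.38], [2.0, 0.96, 494.3], [3.0, 0.8, 251.92], [4.0, 0.4, 585.75], [5.0, 0.46, 727.92], [6.0, 0.57, 742.63], [7.0, 0.5, 826.77], [8.0, 0.49, 752.22], [9.0, 0.34, 801.77], [10.0, 0.35, 630.25], [11.0, 1.11, 734.48], [12.0, 0.94, 778.12], [13.0, 0.93, 697.74], [14.0, 0.79, 561.71], [15.0, 0.82, 348.32], [16.0, 0.91, 278.03], [17.0, 0.97, 335.14], [18.0, 1.01, 263.32]]
```

```bash
cat >> h.py <<'E'
H1=np.array((542,107.5,141.0)); LT=131
E
python3 - <<'E'
from h import *
import pickle
P=lambda d:list(push_pose(H1,d,1,LT)[0])
robot.move_linear(P(-10),speed=80)
f0=np.array(robot.current_contact_force())
r=robot.move_linear(P(25),speed=15,f_stop=18)
p=np.array(robot.current_tcp_pos()); f=np.array(robot.current_contact_force())-f0
print(r,(p-P(0))@A,f.round(2),f@A, robot.current_t(),robot.current_gripper_width()*93)
s=cam('scene');pickle.dump(s,open('p3.pkl','wb'))
cv2.imwrite('pics/p3.png',cv2.resize(s['img'][200:290,330:450],None,fx=6,fy=6,interpolation=cv2.INTER_CUBIC))
E
```

```text
False 25.091075521292893 [-0.33  1.3   2.06] -2.272695621009432 9.3333 26.040955035178733
```

View pics/p3.png

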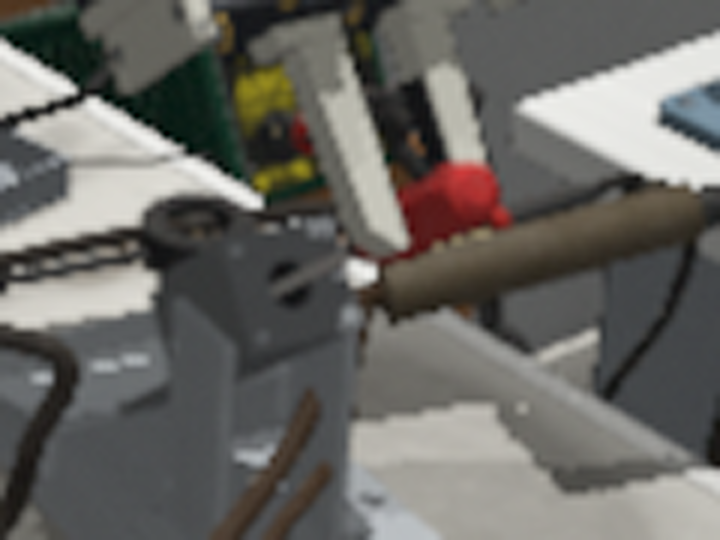

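The shank enters the hole: it crosses the dark ellipse centrally, with dark above and below it at crop (290,265) and (290,298), and ends at the far rim. The force is small, so I'll push on.

Run:
```python
from h import *
import pickle
P=lambda d:list(push_pose(H1,d,1,LT)[0])
for d in(35,45,55,65,72,78,83,87,91):
    r=robot.move_linear(P(d),speed=20,f_stop=20)
    p=np.array(robot.current_tcp_pos()); f=np.array(robot.current_contact_force())
    print(d,r,((p-P(0))@A).round(1),f.round(1),(f@A).round(2))
    if r: break
robot.sleep(.5)
s=cam('scene');t=cam('top');pickle.dump((s,t),open('p4.pkl','wb'))
print(robot.current_t(),robot.current_gripper_width()*93)
a=cv2.resize(s['img'][200:320,300:460],None,fx=3.75,fy=3.75,interpolation=cv2.INTER_CUBIC)
cv2.imwrite('pics/p4.png',a)
```

```text
35 False 35.7 [-0.9  0.2  0.5] -0.38
45 False 45.5 [-1.   1.3 -0.9] -0.32
55 False 55.5 [-0.3  0.9 -0.4] -0.41
65 False 65.5 [0.  0.8 0.4] -0.82
72 False 72.5 [-0.4  0.4 -0.3] -0.03
78 False 78.7 [-0.2  0.4  0.4] -0.6
83 False 83.2 [-0.4 -0.3 -0.8] 0.8
87 False 87.1 [-0.   0.5 -0.5] -0.08
91 False 91.1 [-0.3 -1.  -1.4] 1.7
14.6333 25.43437305060163
```

View pics/p4.png

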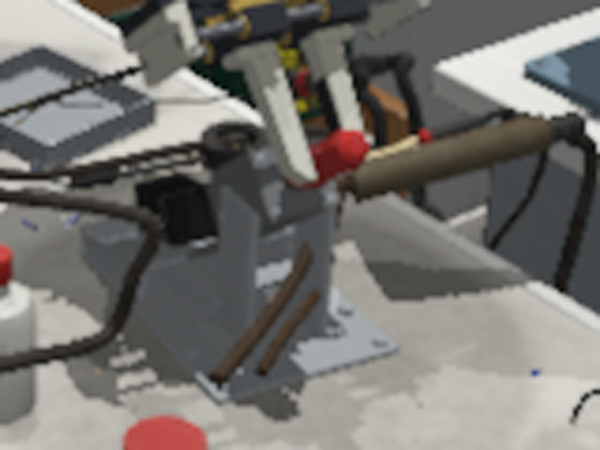

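The black pack now lies out on the ramp at full-image (347,256). I'll retract, lay the driver down where it came from and look again.

Run:
```python
from h import *
import pickle
P=lambda d:list(push_pose(H1,d,1,LT)[0])
robot.move_linear(P(-60),speed=150)
_,o=tool(DD); o=list(o)
robot.move_ptp([450,343,120],o)
robot.move_linear([450,343,25])
r=robot.move_linear([450,343,2.5],speed=25,f_stop=4); print(r,robot.current_tcp_pos())
robot.move_gripper(0.65); robot.sleep(.3)
robot.move_linear([450,343,150])
robot.move_ptp([330,330,300],o)
s=cam('scene');t=cam('top');pickle.dump((s,t),open('p5.pkl','wb'))
print(robot.current_t())
for n,d,b in(('s',s,(440,300,500,345)),('t',t,(175,270,215,295))):
    p=red(d,b);print('driver',n,len(p),[onz(d,*q,13).round(1) for q in ends(p)] if len(p) else 0)
a=cv2.resize(s['img'][220:300,300:410],None,fx=5,fy=5,interpolation=cv2.INTER_CUBIC)
b=cv2.resize(t['img'][215:295,240:350],None,fx=5,fy=5,interpolation=cv2.INTER_CUBIC)
cv2.imwrite('pics/p5.png',cv2.resize(np.vstack([a,b]),None,fx=.75,fy=.75))
```

```text
True [449.62128298 342.87730441   3.06915653]
21.2917
driver s 343 [array([449.3, 345.4,  13. ]), array([450.9, 296.5,  13. ]), array([447.8, 387.3,  13. ])]
driver t 50 [array([450.3, 362. ,  13. ]), array([451.7, 306.4,  13. ]), array([449.8, 383.5,  13. ])]
```

View pics/p5.png

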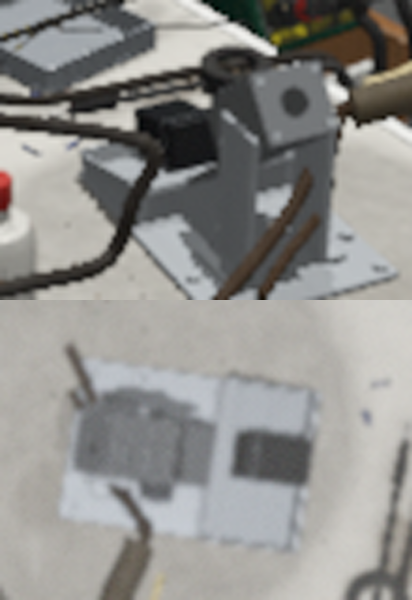

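The pack lies flat on the ramp against the stop: scene crop (175,135), top crop (271,457). The driver is back flat on the bench. Next I'll measure the pack and pick it up.

Run:
```python
from h import *
import pickle
s,t=pickle.load(open('p5.pkl','rb'))
def blob(d,box,th):
    u0,v0,u1,v1=box; g=cv2.cvtColor(d['img'],cv2.COLOR_BGR2GRAY)[v0:v1,u0:u1]
    m=(g<th).astype(np.uint8); n,l,st,c=cv2.connectedComponentsWithStats(m); k=1+np.argmax(st[1:,4])
    cn=cv2.findContours((l==k).astype(np.uint8),0,2)[0][0]
    return c[k]+[u0,v0],st[k],cv2.minAreaRect(cn),cv2.boxPoints(cv2.minAreaRect(cn))+[u0,v0]
for n in(95,110): print(n,blob(t,(296,240,328,270),n))
bt=blob(t,(296,240,328,270),110)
for n in(40,55): print(n,blob(s,(330,240,360,268),n)[:2])
bs=blob(s,(330,240,360,268),50)
print(tri(s,bs[0],t,bt[0]))
for z in(40,50,58): print(z,onz(t,*bt[0],z),[onz(t,*q,z).round() for q in bt[3]], onz(s,*bs[0],z))
```

```text
95 (array([312.30434783, 256.5410628 ]), array([  7,  10,  20,  14, 207], dtype=int32), ((16.079999923706055, 16.439998626708984), (18.950462341308594, 11.313709259033203), 8.13010311126709), array([[301.89999962, 260.69999886],
       [303.49999905, 249.49999809],
       [322.26000023, 252.1799984 ],
       [320.65999985, 263.37999916]]))
110 (array([312.17573222, 256.37238494]), array([  6,  10,  21,  14, 239], dtype=int32), ((16.103960037231445, 16.46039581298828), (19.602231979370117, 12.437965393066406), 5.710593223571777), array([[301.73267365, 261.67326546],
       [302.97029781, 249.2970295 ],
       [322.47524643, 251.24752617],
       [321.23762131, 263.62376213]]))
40 (array([346.01544402, 256.88030888]), array([  0,   7,  28,  21, 259], dtype=int32))
55 (array([345.80118694, 256.34718101]), array([  0,   7,  28,  21, 337], dtype=int32))
(array([523.99204435, -37.44598159,  34.94478017]), np.float64(0.022441860056587735))
40 [523.98934052 -37.47856119  40.        ] [array([508.,  -4.,  40.]), array([547.,  -9.,  40.]), array([540., -70.,  40.]), array([501., -66.,  40.])] [529.26411428 -30.75307424  40.        ]
50 [523.96656234 -37.5292644   50.        ] [array([508.,  -4.,  50.]), array([547.,  -9.,  50.]), array([539., -70.,  50.]), array([501., -66.,  50.])] [539.71053805 -17.52718161  50.        ]
58 [523.9483398  -37.56982696  58.        ] [array([508.,  -5.,  58.]), array([547.,  -9.,  58.]), array([539., -70.,  58.]), array([501., -65.,  58.])] [548.06767706  -6.9464675   58.        ]
```

Run:
```python
from h import *
import pickle
c15,s15=np.cos(np.radians(15)),np.sin(np.radians(15))
y=np.radians(-8); d=R.from_euler('z',y).apply([0,-c15,-s15]); M,o=tool(d); z=M[:,2]
C=np.array([523.5,-36.5,38]); g=C+z*9
robot.move_ptp(list(g+[0,0,200]),list(o)); robot.move_gripper(0.68)
robot.move_linear(list(g-z*60))
r=robot.move_linear(list(g),speed=40,f_stop=6); p=np.array(robot.current_tcp_pos()); print(r,(p-g)@z)
if r: robot.move_linear(list(p-z*2),speed=20)
robot.move_gripper(0.0); print('w',robot.current_gripper_width()*93,robot.current_finger_force())
robot.move_linear(list(np.array(robot.current_tcp_pos())-z*20),speed=60)
robot.move_linear(list(np.array(robot.current_tcp_pos())+[0,0,110]))
print('w',robot.current_gripper_width()*93,robot.current_t())
```

```text
False -0.25734519531312877
w 39.82949891267914 29.86546754837036
w 40.10063017948722 27.7667
```

Run:
```python
from h import *
import pickle
_,o=tool([-.0,-1,0]); o=list(o); x,y=483,-265
robot.move_ptp([x,y,150],o); robot.move_linear([x,y,45])
r=robot.move_linear([x,y,11],speed=30,f_stop=5); print(r,robot.current_tcp_pos(),robot.current_gripper_width()*93)
robot.move_gripper(0.62); robot.sleep(.3)
robot.move_linear([x,y,150],speed=120); robot.move_ptp([400,-20,330],o)
s=cam('scene');t=cam('top'); print(robot.current_t())
p=red(s,(440,300,500,345));print('driver',len(p),[onz(s,*q,13).round(1) for q in ends(p)])
a=cv2.resize(s['img'][190:340,270:500],None,fx=3,fy=3,interpolation=cv2.INTER_CUBIC)
b=cv2.resize(t['img'][235:305,170:430],None,fx=2.65,fy=2.65,interpolation=cv2.INTER_CUBIC)
b=cv2.resize(b,(690,150)); cv2.imwrite('pics/p6.png',np.vstack([a,b])[:600])
```

```text
True [ 482.80139945 -264.81943294   10.99459418] 39.76240561852469
34.0833
driver 341 [array([449.4, 345.3,  13. ]), array([451.2, 295.8,  13. ]), array([447.9, 387.3,  13. ])]
```

View pics/p6.png

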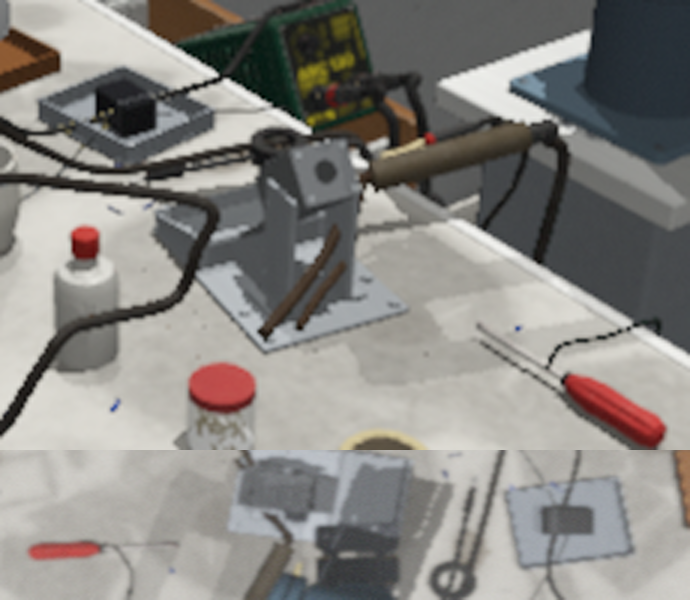

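The pack sits flat in the middle of the grey tray at crop (125,105). The driver lies flat on the bench at crop (615,410), and the bottle and jar are still standing where they were. I'm handing in.

```bash
python3 -c "
from bench import robot
print(robot.hand_in())"
```

```text
the job is handed in; nothing more can be done
None
```

I pushed the pack out with the screwdriver, laid the screwdriver flat on the bench, put the pack in the grey tray with the bottle and jar left standing, and handed the job in at about 34 s; the interface returned no verdict.

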